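# Draw a telescopic flask brush to its long setting and hold it ready

### The arm

A 6-joint arm with a two-finger parallel gripper is mounted at the origin on the work surface. World frame = base frame: x ahead of the robot, y to its left, z up, the work surface at z = 0. Lengths are in mm, angles in degrees, forces in N, time in s.
With the tool pointing down it reaches from about 350 to 850 mm from the base axis. Payload 8.1 kg.
Tool frame: the origin (TCP) lies on the centre line of the jaws, within the pads' length; the fingertips stand 19 mm ahead of it and the grasp point (between the pads) is the TCP; z points along the fingers, y is the line along which they close (so a half turn about z gives the same grasp; the last joint's range is limited). The gripper opens to 85 mm and grips with 20 to 120 N. Pads are 22 mm wide; open, the fingers measure 114 mm over their backs; the gripper's body (76 mm by 85 mm) begins 54 mm behind the grasp point. The pads swing forward as they close: fully open they stand 13 mm farther back than shut.
Start: joints at [-71.872, 7.471, 85.268, -0, 87.261, -4.893], TCP at [234.665, -552.211, 210.592] pointing down, gripper open.
Joint ranges: [-169.43, 169.43], [-51.17, 129.36], [1.28, 143.12], [-76.62, 256.62], [0, 156.53], [-152.29, 152.29]. Speed limits (degrees/s): [136.94, 136.94, 159.86, 180, 180, 180].

### API

Orientations are given as [roll, pitch, yaw] about the fixed x, y, z axes, in that order (R = Rz(yaw) Ry(pitch) Rx(roll)).
In Python, from bench import r gives the robot as it stands. The module is installed in compiled form; this text tells all that it offers.
- The arm moves only by the tool servo_tool, never from a script. Its arguments are lists of equal length, an entry for each row: "fingers": the finger opening in m, from 0 to 0.0854; "linear": the shift along the tool's x, y, z in m, a list of three; "rotation": the turn, a rotation vector about the tool's x, y, z in degrees, a list of three. A call has 1 to 10 rows; each row is the pose to reach, as a shift and turn from the pose commanded when the call began, along the tool's axes at that moment; what a row does not reach only later rows make up. A row lasts 1/10 s, in which the tool goes at most 50 mm and 8.59 degrees, less where a joint would pass 70% of its speed; a pose out of reach is approached as far as the arm can. A call with a gripper value outside its range is refused whole. The fingers move at their own pace and stop on an object; "force" is the grip in N (left out, the last holds). Time passes only in rows, so rows that repeat a pose let the fingers close. It gives the time, the measured TCP pose, the force, the opening and the grip force at its end, in the units of the state.
- r.sense(): the state, without advancing time (a new reading comes with each control period).
- r.snapshot(name): name is "scene" or "top" or "wrist"; returns a dict with "frame" (480x640x3 uint8, red, green, blue), "fx", "fy", "cx", "cy" (pixels), "k1" (the pictures are not rectified: a ray, as slopes to the right and down, at radius r is drawn at 1 + k1 r^2 times it, then the intrinsics apply), "camera_from_world" (4x4, takes a point from world to camera coordinates). Camera axes: x right, y up, looking along -z (the intrinsics and any distortion apply to the point x, -y, -z); pixel columns grow to the right and rows downward; lengths in mm; the calibration is good to about 2 mm. A picture is of the moment at which its call begins. There is no depth.
- r.hand_in(): hands the job in; it is judged then, once.
The state is a dict: "time": time; "joint_pos": joint angles; "qd": joint speeds; "joint_efforts": joint torques, N m; "tool_pos": TCP position; "tcp_rot": TCP orientation; "ft_force": force on the tool from outside, world axes, zero at the start; "wrist_torque": the same for the moment, N m; "finger_gap": finger opening in mm; "grip_force": force on a finger pad.
Only numpy, scipy, OpenCV 4.12 (cv2) and the standard library are available. Lean on these libraries where they do the work, as an engineer would, in place of code of your own. Each camera call takes 0.05 s, during which the arm holds its last target. There are 200 camera calls.

### The job

Get the telescopic flask brush ready at its full length: squeeze in the push button in the side of its black handle to free the catch, draw the handle up past the first stop to the second stop, and let the button spring out so that the handle is locked there. Then lift the brush straight up out of its drip dish and finish while holding it in the air over the dish, a few centimetres clear of the rim, upright, still and locked at full length. Leave everything else on the counter where it is.

Things in the scene. Friction and masses are not known exactly. Their poses are not given: they have to be found in the camera images.
- brush_grip (a point): centre of the brush's handle, an upright black block with rounded edges, 30 mm (its x) by 26 mm (its y) by 44 mm tall: top 21 mm above this point, underside 23 mm below. x points out of the face with the button, z up along the brush; a grip across the plain y faces leaves the button alone. Height over the counter: about 181 mm at the start, 253 mm at the second stop
- brush_button_face (a point): outer face of the push button, a round steel button 17 mm across standing 6 mm out of the handle's +x face level with brush_grip. Its spring pushes out with 7 N when out, 10 N when fully in: a grip of 15 N or more across it and the opposite face (36 mm apart, 30.5 mm with it in) presses it; eased to 4 or 5 N, such a grip still holds the brush but the button springs out
- brush_button (a joint): how far the button is in, m: 0 out (locks the handle at a stop), 0.0055 fully in. From 0.004 on the catch is free of the tube. Let go between two stops it rides inside the tube, 2 to 3 mm in, until the handle reaches the next stop, where it springs out and locks (at the first stop it must then be pressed again)
- brush_handle (a joint): how far the handle is drawn up out of the outer tube along the brush, m: 0 pushed home (locked, the start), 0.036 first stop, 0.072 second stop and end of travel. With the button in, it slides against about 1.2 N of friction and stays where it is left; meanwhile the head's own weight keeps the brush down in its dish
- brush_foot (a point): centre of the flat underside of the brush, which stands upright, head down, in its dish, 6 mm above the counter; z up along the brush. Above this point: a pale ribbed bristle head 45 mm across, 60 mm high; a steel outer tube 22 mm across up to 152 mm, with three dark catch holes in a row on the button's side; then the handle
- brush: the whole telescopic flask brush, 196 mm long pushed home, 268 mm drawn out, about 0.36 kg (0.08 kg of it handle and button), give or take a fifth; origin and axes as brush_foot
- dish: white ceramic drip dish, 76 mm across, held to the counter by a suction foot; origin at its centre on the counter
- dish_rim (a point): centre of the dish's mouth, 28 mm above the counter; the mouth is about 56 mm across and the brush stands about 22 mm deep in it
- mug: white ceramic mug, 80 mm across, 92 mm high, origin under its centre; leave it alone
- cup: pink plastic cup, 74 mm across, 85 mm high, origin under its centre; leave it alone
- teaspoon: steel teaspoon lying on the counter, about 130 mm long along its x axis, origin on the counter at about its middle; leave it alone
- clip: chrome spring clip lying on the counter, about 65 mm by 50 mm by 22 mm, origin under its middle; leave it alone
- bento: purple bento box, 120 mm by 190 mm by 55 mm, standing on the drawer unit, origin under its centre; leave it alone
- unit_drawer0_handle (a point): middle of the bar handle of the half-open tray drawer; its low wooden unit, 200 mm deep, 340 mm wide, 85 mm high, stands at the back of the counter behind the brush; leave it alone

How it is judged (in metres and radians):
On the way, in this order (a step that is already met when the one before it is completed fails the run):
1. the button is pressed in with the handle still pushed home (value of joint brush_button above 0.0035 m and value of joint brush_handle below 0.012 m), for 0.05 s.
2. the handle is at the second stop with the button out, so it is locked there (value of joint brush_handle above 0.069 m and value of joint brush_button below 0.0015 m), for 0.2 s.
At the end, for the whole second after the job is handed in: Handle within 3 mm of the second stop and locked there (button under 1.5 mm in); brush held by the fingers (over 1 N), still (under 30 mm/s), within 0.3 rad of upright, its foot over 45 mm above the counter (17 mm over the rim), within 60 mm sideways of the dish's centre, not touching the dish (all of step 2 and height (world z) of brush_foot above 0.045 m and angle between brush_foot's own z axis and vertical below 0.3 rad and linear speed of brush below 0.03 m/s and contact force between the fingers and brush above 1 N and contact force between brush and dish below 0.05 N and horizontal distance between brush_foot and dish_rim below 0.06 m); the arm keeps its last pose, push and grip.
It fails at once if the mug, the cup, the teaspoon, the clip, the bento box or the drawer is moved by more than 30 mm (distance of any of mug, cup, teaspoon, clip, bento, unit_drawer0_handle from where it was at the start of the episode above 0.03 m).
It fails at once if the brush is tipped over (angle between brush_foot's own z axis and vertical above 0.6 rad).
It also fails if it takes over 40 s, if anything falls off the work surface, if the arm or the gripper's body presses on something with over 40 N, if the wrist force passes 120 N, or if a joint passes its speed limit or range.

## Working session

There is one attempt and no reset: what is moved stays moved. The work goes in short steps, Python scripts to look and compute and a tool call to move; the robot and the scene stay as the last step left them, time stands still between calls to the robot, and variables do not carry over. Pictures are saved under pics/ and viewed, at most 10 in all, crops included, and the job is handed in when it is done.

Besides the shell and the picture viewer there is one more tool, called after ">>>" by a JSON object that holds its "api" and its "payload". servo_tool: Moves the arm, as the interface text tells. Its arguments: {"type":"object","properties":{"fingers":{"type":"array","items":{"type":"number"}},"linear":{"type":"array","items":{"type":"array","items":{"type":"number"}}},"rotation":{"type":"array","items":{"type":"array","items":{"type":"number"}}},"force":{"type":"number"}},"required":["fingers","linear","rotation"]}

```bash
mkdir -p pics; cat > h.py <<'E'
import numpy as np, cv2
from bench import r
def snap(n,f):
    s=r.snapshot(n); cv2.imwrite('pics/'+f,s['frame'][:,:,::-1]); return s
def ray(s,u,v):
    xd=np.array([(u-s['cx'])/s['fx'],(v-s['cy'])/s['fy']]); x=xd.copy()
    for _ in range(20): x=xd/(1+s['k1']*(x@x))
    T=np.array(s['camera_from_world']); R=T[:3,:3]; o=-R.T@T[:3,3]
    return o,R.T@np.array([x[0],-x[1],-1])
def atz(s,u,v,z):
    o,d=ray(s,u,v); return o+d*(z-o[2])/d[2]
def proj(s,p):
    T=np.array(s['camera_from_world']); c=T[:3,:3]@p+T[:3,3]; x=np.array([c[0],-c[1]])/-c[2]; x=x*(1+s['k1']*(x@x))
    return [s['cx']+s['fx']*x[0],s['cy']+s['fy']*x[1]]
E
python3 - <<'E'
from h import *
import pickle
for n in('scene','top'):
    s=snap(n,n+'1.png'); pickle.dump(s,open(n+'.pkl','wb')); print(n,s['fx'],s['k1'],ray(s,320,240))
print(r.sense())
E
```

```text
scene 567.548853577822 -0.10780690184475673 (array([1305.60049492,  151.33417338, 1261.22599588]), array([-0.55309393, -0.10264662, -0.82679291]))
top 593.2133355096075 0.052485709025035 (array([ 368.09016153,   16.58053966, 1224.40925209]), array([ 0.19702811, -0.03855557, -0.97966454]))
{'time': 0.1, 'joint_pos': array([-7.18717672e+01,  7.51176744e+00,  8.53237535e+01, -1.11036728e-03,
        8.72621968e+01, -4.89312890e+00]), 'qd': array([-0.09182186, -0.02390682, -0.08740891, -0.01390739,  0.07466424,
        0.01901076]), 'joint_efforts': array([ 1.15459112e-03, -5.70948958e+01, -5.01944876e+01, -5.32289766e-05,
        8.04552867e-03, -4.31722515e-05]), 'tool_pos': array([ 234.48892314, -551.69480103,  209.63224352]), 'tcp_rot': array([-1.79902544e+02, -7.23010609e-03,  2.30214095e+01]), 'ft_force': array([ 0.89067858,  0.13924869, -0.9226756 ]), 'wrist_torque': array([ 0.04028201,  0.00793035, -0.00597001]), 'grip_force': 0.0, 'finger_gap': 85.05412100313374}
```

View pics/scene1.png

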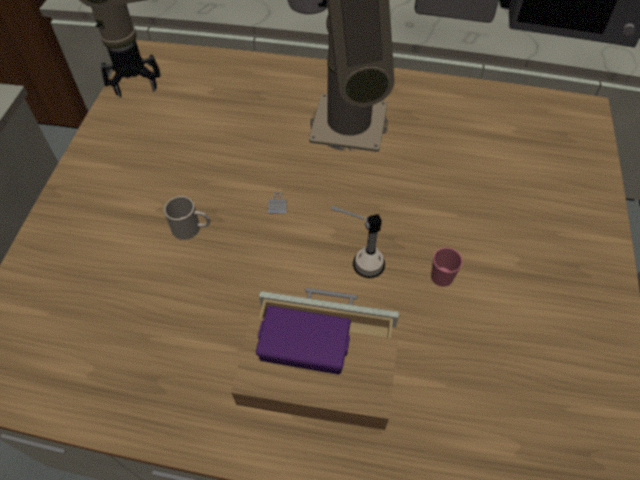

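View pics/top1.png

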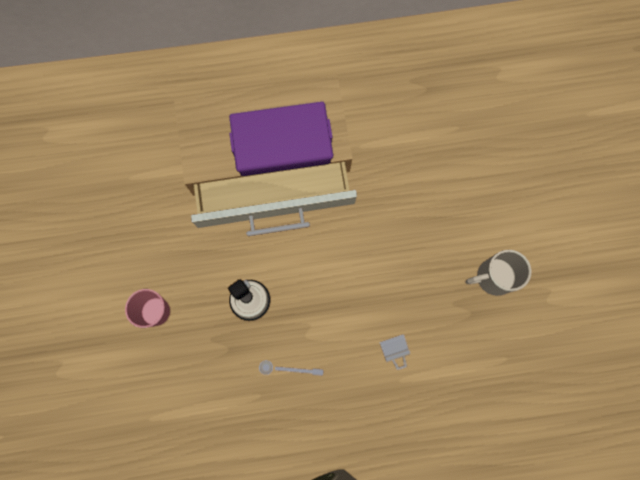

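The scene view shows the brush at about (370,250) with its handle top at (374,222). In the top view the dish is at (249,300) and the handle at (239,289), with the teaspoon, cup and drawer bar well clear. I'll zoom in for the button direction.

```bash
python3 - <<'E'
from h import *
import pickle
s=pickle.load(open('scene.pkl','rb'));t=pickle.load(open('top.pkl','rb'))
print('dish rim',atz(t,249,300,28),'handle',atz(t,239,289,202),'scene handle top',atz(s,375,217,202),'scene rim',atz(s,369,262,28))
print('drawer bar',atz(t,278,229,60),'cup',atz(t,147,308,85))
a=cv2.resize(t['frame'][265:325,210:290],(800,600),interpolation=cv2.INTER_CUBIC)
b=cv2.resize(s['frame'][205:285,335:415],(600,600),interpolation=cv2.INTER_CUBIC)
c=np.hstack([cv2.resize(a,(440,330)),cv2.resize(b,(330,330))]); c=cv2.convertScaleAbs(c,alpha=2,beta=10)
cv2.imwrite('pics/c1.png',c[:,:,::-1])
E
```

```text
dish rim [507.52219104 129.0139812   28.        ] handle [508.6008578  127.39989509 202.        ] scene handle top [510.39903772 133.8383197  202.        ] scene rim [525.05264351 134.11561481  28.        ]
drawer bar [636.85189534  50.98323822  60.        ] cup [514.36600625 316.99591678  85.        ]
```

View pics/c1.png

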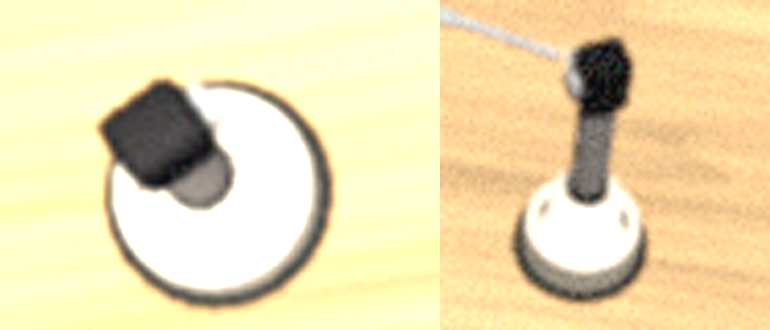

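```bash
cat >> h.py <<'E'
from scipy.spatial.transform import Rotation as Ro
def go(p,yaw):
    q=r.sense(); R=Ro.from_euler('xyz',q['tcp_rot'],degrees=True); 
    c=[]
    for k in(0,180):
        G=Ro.from_euler('xyz',[180,0,yaw+k],degrees=True); c.append((R.inv()*G).as_rotvec(degrees=True))
    print('lin',np.round(R.inv().apply(np.array(p)-q['tool_pos'])/1000,4),'rot',[np.round(x,1) for x in c],'j6',q['joint_pos'])
E
python3 - <<'E'
from h import *
import pickle
t=pickle.load(open('top.pkl','rb'))
P=np.array([atz(t,210+u/5.5,265+v/5.5,z) for u,v,z in[(163,82,202),(210,132,202),(150,188,202),(102,128,202),(198,100,181)]])
print(P.round(1)); m=P[:4].mean(0);print(m)
for a,b in((0,1),(1,2),(2,3),(3,0)):
    d=P[b]-P[a];print(np.hypot(*d[:2]),np.degrees(np.arctan2(d[1],d[0])))
d=P[4]-m;print('button dir',np.degrees(np.arctan2(d[1],d[0])))
E
```

```text
[[524.1 124.4 202. ]
 [506.3 111.7 202. ]
 [491.6 132.4 202. ]
 [512.5 145.1 202. ]
 [519.9 116.3 181. ]]
[508.62312385 128.41494454 202.        ]
21.895581475608413 -144.56609822275803
25.346045817268728 125.41699393813506
24.430388436511063 31.199182266622238
23.671846935443646 -60.569037398591156
button dir -47.12107347439771
```

```bash
python3 - <<'E'
from h import *
go([508.5,128.5,300],33)
E
```

```text
lin [ 0.5182 -0.519  -0.0894] rot [array([ -0.1,  -0. , -10. ]), array([-0.0e+00,  1.0e-01,  1.7e+02])] j6 [-7.18717672e+01  7.51176744e+00  8.53237535e+01 -1.11036728e-03
  8.72621968e+01 -4.89312890e+00]
```

>>> {"api": "servo_tool", "payload": {"fingers": [0.085,0.085,0.085,0.085,0.085,0.085,0.085,0.085,0.085,0.085], "linear": [[0,0,-0.05],[0.03,-0.03,-0.09],[0.06,-0.06,-0.09],[0.095,-0.095,-0.09],[0.13,-0.13,-0.09],[0.165,-0.165,-0.09],[0.2,-0.2,-0.09],[0.235,-0.235,-0.09],[0.27,-0.27,-0.09],[0.3,-0.3,-0.09]], "rotation": [[0,0,0],[0,0,-1],[0,0,-2],[0,0,-3],[0,0,-4],[0,0,-5],[0,0,-6],[0,0,-7],[0,0,-8],[0,0,-10]]}}

```text
time: 1.1
tool_pos: [393.7, -156.4, 300.4]
tcp_rot: [-180.0, -0.0, 33.1]
ft_force: [0.3, -0.6, -0.0]
finger_gap: 85.0
grip_force: 0.0
```

```bash
python3 - <<'E'
from h import *
go([508.5,128.5,300],33)
E
```

```text
lin [ 0.2518 -0.176   0.0005] rot [array([-0. , -0. ,  0.1]), array([   0. ,   -0. , -179.9])] j6 [-2.86274578e+01 -2.15792246e+01  1.02699485e+02  1.63240150e-02
  9.88822138e+01  2.82818767e+01]
```

>>> {"api": "servo_tool", "payload": {"fingers": [0.085,0.085,0.085,0.085,0.085,0.085,0.085,0.085,0.085,0.085], "linear": [[0.04,-0.03,0],[0.08,-0.056,0],[0.12,-0.084,0],[0.16,-0.112,0],[0.2,-0.14,0],[0.23,-0.16,0],[0.252,-0.176,0],[0.252,-0.176,0],[0.252,-0.176,0],[0.252,-0.176,0]], "rotation": [[0,0,0],[0,0,0],[0,0,0],[0,0,0],[0,0,0],[0,0,0],[0,0,0],[0,0,0],[0,0,0],[0,0,0]]}}

```text
time: 2.1
tool_pos: [508.5, 125.3, 300.4]
tcp_rot: [180.0, 0.0, 33.0]
ft_force: [0.0, 0.3, 0.3]
finger_gap: 85.1
grip_force: 0.0
```

```bash
python3 - <<'E'
from h import *
import pickle
go([508.5,128.5,300],33)
s=snap('wrist','w1.png'); pickle.dump(s,open('w1.pkl','wb')); print(ray(s,320,240),s['fx'])
E
```

```text
lin [ 0.0017 -0.0027  0.0004] rot [array([ 0.,  0., -0.]), array([ 1.0e-01, -0.0e+00,  1.8e+02])] j6 [ 8.24459148e+00 -5.49193123e+00  8.91027564e+01 -2.18037161e-02
  9.64255813e+01  6.52602559e+01]
(array([571.59421176, 165.85640971, 463.27367364]), array([-0.25703181, -0.17029247, -0.95135886])) 412.061646522317
```

View pics/w1.png

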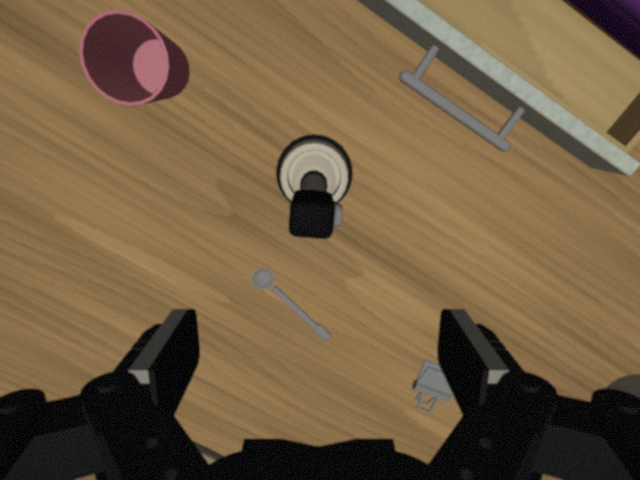

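The handle's top is at about (312,214) and the button at its right, (338,214), so the jaw axis is nearly aligned. Next I measure it.

```bash
python3 - <<'E'
from h import *
import pickle
s=pickle.load(open('w1.pkl','rb'));g=s['frame'].max(2)
m=(g<38).astype(np.uint8); m[:192]=0;m[260:]=0;m[:,:270]=0;m[:,360:]=0
n,l,st,ce=cv2.connectedComponentsWithStats(m);i=1+st[1:,4].argmax();print(st[i],ce[i])
rc=cv2.minAreaRect(np.argwhere(l==i)[:,::-1].astype(np.float32));b=cv2.boxPoints(rc);print(rc)
P=np.array([atz(s,*p,202) for p in b]);print(P.round(1),P.mean(0))
for k in range(4):
    d=P[(k+1)%4]-P[k];print(np.hypot(*d[:2]),np.degrees(np.arctan2(d[1],d[0])))
# predicted corners
for c in([508.5,128.5],):
  for yaw in(-57,-54,-60):
    R=Ro.from_euler('z',yaw,degrees=True)
    print(yaw,[np.round(proj(s,R.apply([a*15,e*13,0])+[*c,z])) for a in(1,-1) for e in(1,-1) for z in (202,158)], np.round(proj(s,R.apply([21,0,0])+[*c,181])))
E
```

```text
[ 290  192   45   46 1817] [311.69124931 214.1706109 ]
((311.8655090332031, 213.6138153076172), (42.851470947265625, 45.259788513183594), 4.763641834259033)
[[492.9 138.7 202. ]
 [520.  152.6 202. ]
 [533.  128.3 202. ]
 [506.3 113.5 202. ]] [513.07666826 133.2901929  202.        ]
30.441658872177925 27.20273109380572
27.51991726268461 -61.824663217921824
30.520538894776987 -151.0120123849099
28.469629276130323 118.01394019715846
-57 [array([337., 204.]), array([335., 191.]), array([337., 242.]), array([334., 224.]), array([291., 204.]), array([295., 191.]), array([292., 242.]), array([295., 224.])] [344. 215.]
-54 [array([336., 203.]), array([334., 190.]), array([338., 241.]), array([335., 223.]), array([290., 205.]), array([294., 192.]), array([293., 243.]), array([296., 225.])] [344. 214.]
-60 [array([338., 205.]), array([336., 192.]), array([336., 243.]), array([333., 225.]), array([292., 203.]), array([296., 190.]), array([291., 241.]), array([295., 223.])] [344. 217.]
```

```bash
python3 - <<'E'
from h import *
go([511,130.5,179],32)
E
```

```text
lin [ 0.005  -0.0032  0.1216] rot [array([0., 0., 1.]), array([  -0.,    0., -179.])] j6 [ 8.22224132e+00 -5.51223932e+00  8.91019574e+01 -1.63686865e-02
  9.64204924e+01  6.52651302e+01]
```

>>> {"api": "servo_tool", "payload": {"fingers": [0.085,0.085,0.085,0.085,0.085,0.085,0.085,0.085,0.085,0.085], "linear": [[0.005,-0.003,0.02],[0.005,-0.003,0.04],[0.005,-0.003,0.055],[0.005,-0.003,0.07],[0.005,-0.003,0.085],[0.005,-0.003,0.1],[0.005,-0.003,0.11],[0.005,-0.003,0.12],[0.005,-0.003,0.12],[0.005,-0.003,0.12]], "rotation": [[0,0,1],[0,0,1],[0,0,1],[0,0,1],[0,0,1],[0,0,1],[0,0,1],[0,0,1],[0,0,1],[0,0,1]]}}

```text
time: 3.15
tool_pos: [511.5, 131.4, 180.7]
tcp_rot: [-180.0, -0.0, 32.0]
ft_force: [0.5, -0.2, 0.1]
finger_gap: 85.4
grip_force: 0.0
```

```bash
python3 - <<'E'
from h import *
go([511,130.5,179],32)
s=snap('wrist','w2.png')
E
```

```text
lin [-0.0009  0.0005  0.0017] rot [array([-0., -0.,  0.]), array([   0.,   -0., -180.])] j6 [ 8.84490323e+00 -2.80022732e+00  9.89484112e+01  1.36230586e-03
  8.38489381e+01  6.68190681e+01]
```

View pics/w2.png

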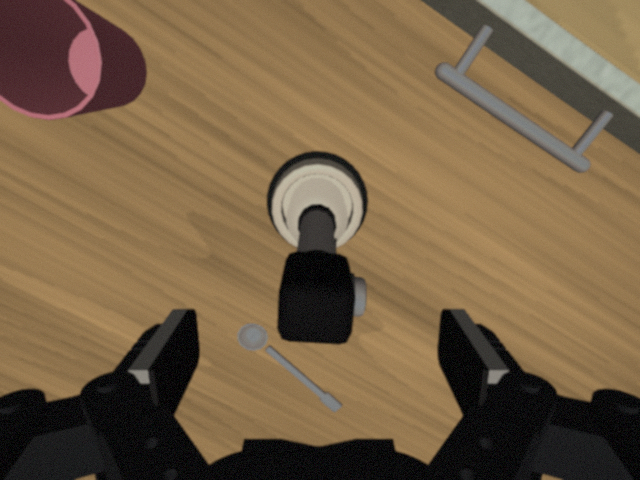

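The jaws (197 and 440) straddle the handle (279–355) and button (366) centrally. I check the fore-aft position against the model.

```bash
python3 - <<'E'
from h import *
s=r.snapshot('wrist')
for c in([511,130.5],[513.5,132]):
    R=Ro.from_euler('z',-58,degrees=True)
    print([np.round(proj(s,R.apply([a*15,e*13,0])+[*c,z])) for a in(1,-1) for e in(1,-1) for z in (202,158)], np.round(proj(s,R.apply([21,0,0])+[*c,181])))
E
```

```text
[array([359., 283.]), array([350., 246.]), array([357., 344.]), array([349., 295.]), array([279., 283.]), array([288., 246.]), array([281., 344.]), array([289., 295.])] [368. 291.]
[array([359., 276.]), array([351., 240.]), array([358., 338.]), array([349., 290.]), array([279., 276.]), array([287., 240.]), array([281., 338.]), array([289., 290.])] [368. 285.]
```

>>> {"api": "servo_tool", "payload": {"fingers": [0.06,0.045,0.038,0.03,0.025,0.025,0.025,0.025,0.025,0.025], "linear": [[0,0,0.001],[0,0,0.001],[0,0,0.001],[0,0,0.001],[0,0,0.001],[0,0,0.001],[0,0,0.001],[0,0,0.001],[0,0,0.001],[0,0,0.001]], "rotation": [[0,0,0],[0,0,0],[0,0,0],[0,0,0],[0,0,0],[0,0,0],[0,0,0],[0,0,0],[0,0,0],[0,0,0]], "force": 25}}

```text
time: 4.25
tool_pos: [511.6, 131.4, 179.9]
tcp_rot: [180.0, -0.0, 32.0]
ft_force: [-0.1, 0.5, 4.7]
finger_gap: 28.1
grip_force: 24.8
```

>>> {"api": "servo_tool", "payload": {"fingers": [0.025,0.025,0.025,0.025,0.025,0.025,0.025,0.025,0.025,0.025], "linear": [[0,0,-0.002],[0,0,-0.006],[0,0,-0.01],[0,0,-0.014],[0,0,-0.018],[0,0,-0.022],[0,0,-0.026],[0,0,-0.03],[0,0,-0.03],[0,0,-0.03]], "rotation": [[0,0,0],[0,0,0],[0,0,0],[0,0,0],[0,0,0],[0,0,0],[0,0,0],[0,0,0],[0,0,0],[0,0,0]]}}

```text
time: 5.25
tool_pos: [511.5, 131.4, 209.7]
tcp_rot: [180.0, -0.0, 32.0]
ft_force: [-0.3, 0.1, -4.7]
finger_gap: 28.6
grip_force: 24.4
```

```bash
python3 - <<'E'
from h import *
print(r.sense()['ft_force'],r.sense()['finger_gap'])
a=r.snapshot('wrist')['frame'][120:480,160:480]; s=r.snapshot('scene')
b=cv2.resize(s['frame'][195:285,335:415],(320,360),interpolation=cv2.INTER_CUBIC)
cv2.imwrite('pics/p1.png',cv2.convertScaleAbs(np.hstack([a,b]),alpha=1.6)[:,:,::-1])
E
```

```text
[-0.32397456  0.1086275  -4.73224427] 28.602966217576153
```

View pics/p1.png

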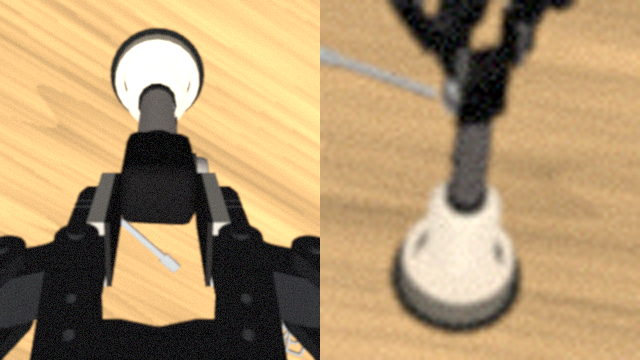

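The whole brush came up: the pads grip beside or above the button, which is still visible out at (203,165). I project the model to see where the pads are.

```bash
python3 - <<'E'
from h import *
s=snap('wrist','w3.png');q=r.sense();R=Ro.from_euler('xyz',q['tcp_rot'],degrees=True);t=q['tool_pos']
f=s['frame'].copy()
def P(v,c):
    p=proj(s,R.apply(v)+t);cv2.circle(f,(round(p[0]),round(p[1])),2,c,-1);return np.round(p)
for z in(-10,0,19):
  for x in(-11,11): print(z,x,P([x,14.5,z],(255,0,0)),P([x,-14.5,z],(0,255,0)))
print('handle model')
for z in(-21,23):
  for x in(-13,13): print(z,x,P([x,15,z],(255,255,0)))
cv2.imwrite('pics/p2.png',cv2.convertScaleAbs(cv2.resize(f[230:380,220:420],(800,600),interpolation=cv2.INTER_CUBIC),alpha=2)[:,:,::-1])
E
```

```text
-10 -11 [353. 323.] [283. 323.]
-10 11 [354. 274.] [282. 274.]
0 -11 [351. 312.] [285. 312.]
0 11 [352. 265.] [284. 265.]
19 -11 [348. 293.] [288. 293.]
19 11 [349. 250.] [287. 250.]
handle model
-21 -13 [356. 342.]
-21 13 [358. 281.]
23 -13 [348. 293.]
23 13 [350. 243.]
```

View pics/p2.png

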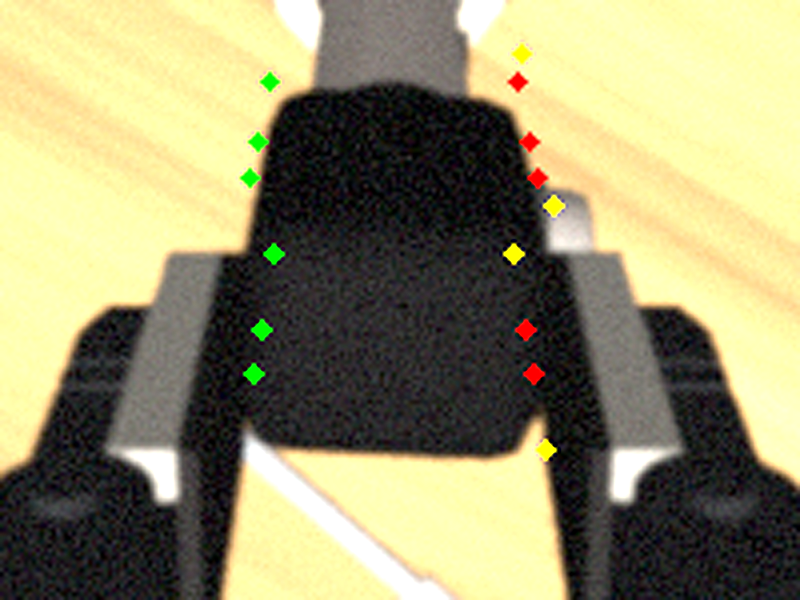

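The camera geometry says the closed pads end about 10–18 mm behind the TCP, above the button. I'll set the brush back down, open, go about 16 mm lower and close again.

>>> {"api": "servo_tool", "payload": {"fingers": [0.025,0.025,0.025,0.025,0.025,0.025,0.025,0.025,0.085,0.085], "linear": [[0,0,0.005],[0,0,0.01],[0,0,0.015],[0,0,0.02],[0,0,0.024],[0,0,0.028],[0,0,0.0295],[0,0,0.0295],[0,0,0.0295],[0,0,0.0295]], "rotation": [[0,0,0],[0,0,0],[0,0,0],[0,0,0],[0,0,0],[0,0,0],[0,0,0],[0,0,0],[0,0,0],[0,0,0]]}}

```text
time: 6.4
tool_pos: [511.8, 131.4, 180.8]
tcp_rot: [180.0, -0.1, 32.0]
ft_force: [-0.2, 0.4, 0.7]
finger_gap: 56.4
grip_force: 0.0
```

>>> {"api": "servo_tool", "payload": {"fingers": [0.085,0.085,0.085,0.085,0.085,0.085,0.085], "linear": [[0,0,0],[0,0,0],[0,0,0.004],[0,0,0.008],[0,0,0.012],[0,0,0.016],[0,0,0.016]], "rotation": [[0,0,0],[0,0,0],[0,0,0],[0,0,0],[0,0,0],[0,0,0],[0,0,0]]}}

```text
time: 7.1
tool_pos: [510.8, 131.3, 163.1]
tcp_rot: [-180.0, 0.1, 32.0]
ft_force: [0.9, 0.1, 0.0]
finger_gap: 85.1
grip_force: 0.0
```

>>> {"api": "servo_tool", "payload": {"fingers": [0.06,0.045,0.038,0.03,0.025,0.025,0.025,0.025,0.025], "linear": [[0,0,0],[0,0,0],[0,0,0],[0,0,0],[0,0,0],[0,0,0],[0,0,0],[0,0,0],[0,0,0]], "rotation": [[0,0,0],[0,0,0],[0,0,0],[0,0,0],[0,0,0],[0,0,0],[0,0,0],[0,0,0],[0,0,0]]}}

```text
time: 8.0
tool_pos: [511.8, 131.6, 164.9]
tcp_rot: [180.0, -0.1, 32.0]
ft_force: [-1.2, 1.0, 6.9]
finger_gap: 30.3
grip_force: 25.1
```

```bash
python3 - <<'E'
from h import *
f=r.snapshot('wrist')['frame']
cv2.imwrite('pics/p3.png',cv2.convertScaleAbs(cv2.resize(f[230:410,200:440],(800,600),interpolation=cv2.INTER_CUBIC),alpha=2)[:,:,::-1])
E
```

```text
(no output)
```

View pics/p3.png

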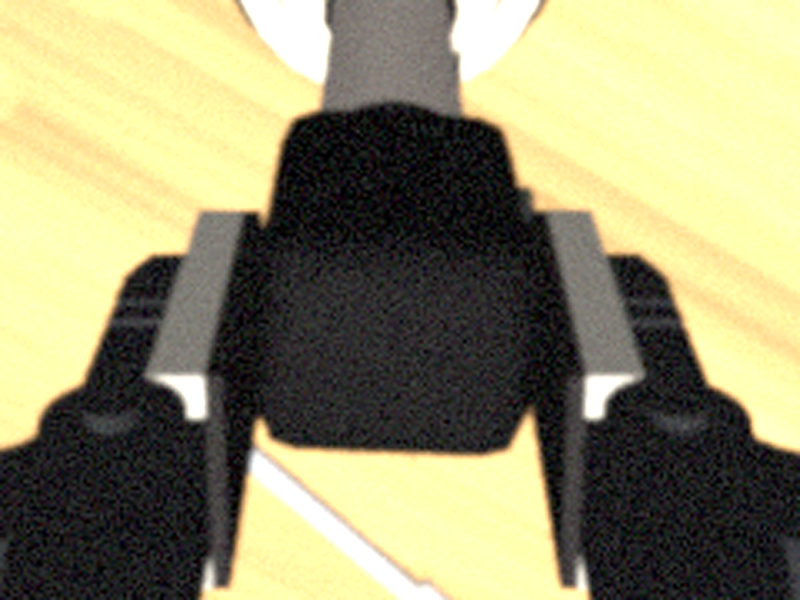

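Now the gap is 30.3 mm and only the button's pressed rim shows at (525,195), so it is in. I draw the handle up partway first and check the force.

>>> {"api": "servo_tool", "payload": {"fingers": [0.025,0.025,0.025,0.025,0.025,0.025,0.025,0.025], "linear": [[0,0,-0.003],[0,0,-0.007],[0,0,-0.011],[0,0,-0.015],[0,0,-0.019],[0,0,-0.023],[0,0,-0.025],[0,0,-0.025]], "rotation": [[0,0,0],[0,0,0],[0,0,0],[0,0,0],[0,0,0],[0,0,0],[0,0,0],[0,0,0]]}}

```text
time: 8.85
tool_pos: [511.7, 131.5, 189.7]
tcp_rot: [180.0, -0.0, 32.0]
ft_force: [0.0, -0.2, 0.1]
finger_gap: 30.1
grip_force: 24.7
```

Force is near zero, so the handle is sliding rather than lifting the brush. I continue to the second stop with 1.5–2 mm of overpull, then release.

>>> {"api": "servo_tool", "payload": {"fingers": [0.025,0.025,0.025,0.025,0.025,0.025,0.025,0.025,0.025,0.025], "linear": [[0,0,-0.005],[0,0,-0.011],[0,0,-0.018],[0,0,-0.025],[0,0,-0.032],[0,0,-0.039],[0,0,-0.044],[0,0,-0.047],[0,0,-0.049],[0,0,-0.049]], "rotation": [[0,0,0],[0,0,0],[0,0,0],[0,0,0],[0,0,0],[0,0,0],[0,0,0],[0,0,0],[0,0,0],[0,0,0]]}}

```text
time: 9.85
tool_pos: [511.3, 131.3, 237.9]
tcp_rot: [-180.0, 0.0, 32.0]
ft_force: [-0.1, -0.0, -4.5]
finger_gap: 30.0
grip_force: 24.8
```

The full weight shows (−4.5 N), so the stop is reached. I open so the button can spring out, then turn 90° for the plain faces.

>>> {"api": "servo_tool", "payload": {"fingers": [0.045,0.06,0.085,0.085,0.085,0.085,0.085], "linear": [[0,0,0],[0,0,0],[0,0,0],[0,0,0],[0,0,0],[0,0,0],[0,0,0]], "rotation": [[0,0,0],[0,0,0],[0,0,0],[0,0,0],[0,0,0],[0,0,0],[0,0,0]]}}

```text
time: 10.55
tool_pos: [511.4, 131.4, 238.1]
tcp_rot: [180.0, -0.0, 32.0]
ft_force: [-0.0, 0.7, 0.4]
finger_gap: 85.0
grip_force: 0.0
```

>>> {"api": "servo_tool", "payload": {"fingers": [0.085,0.085,0.085,0.085,0.085,0.085,0.085,0.085,0.085,0.085], "linear": [[0,0,0],[0,0,0],[0,0,0],[0,0,0],[0,0,0],[0,0,0],[0,0,0],[0,0,0],[0,0,0],[0,0,0]], "rotation": [[0,0,-8],[0,0,-16],[0,0,-24],[0,0,-32],[0,0,-40],[0,0,-48],[0,0,-56],[0,0,-64],[0,0,-72],[0,0,-80]]}}

```text
time: 11.55
tool_pos: [511.4, 131.3, 238.1]
tcp_rot: [-180.0, 0.0, 112.4]
ft_force: [-0.1, -0.6, -0.3]
finger_gap: 84.9
grip_force: 0.0
```

>>> {"api": "servo_tool", "payload": {"fingers": [0.085,0.085,0.085,0.085], "linear": [[0,0,0],[0,0,0],[0,0,0],[0,0,0]], "rotation": [[0,0,-5],[0,0,-10],[0,0,-10],[0,0,-10]]}}

```text
time: 11.95
tool_pos: [511.4, 131.4, 238.1]
tcp_rot: [-180.0, 0.0, 121.9]
ft_force: [-0.8, 0.0, -0.2]
finger_gap: 84.8
grip_force: 0.0
```

```bash
python3 - <<'E'
from h import *
f=r.snapshot('wrist')['frame'];s=r.snapshot('scene')['frame']
a=cv2.resize(f[200:440,180:460],(440,400)); b=cv2.resize(s[195:285,335:415],(355,400),interpolation=cv2.INTER_CUBIC)
cv2.imwrite('pics/p4.png',cv2.convertScaleAbs(np.hstack([a,b]),alpha=2)[:,:,::-1])
E
```

```text
(no output)
```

View pics/p4.png

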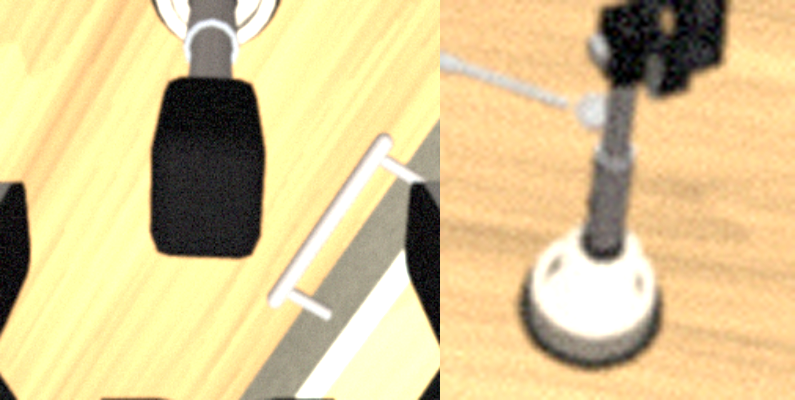

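The handle is drawn out (a step in the tube shows at (612,155)) and the button stands out at (600,45). The handle sits about 2.5 mm left of jaw centre; I shift, close on the plain faces and lift.

>>> {"api": "servo_tool", "payload": {"fingers": [0.085,0.06,0.045,0.035,0.025,0.02,0.02,0.02,0.02,0.02], "linear": [[0,-0.0025,0],[0,-0.0025,0],[0,-0.0025,0],[0,-0.0025,0],[0,-0.0025,0],[0,-0.0025,0],[0,-0.0025,0],[0,-0.0025,0],[0,-0.0025,0],[0,-0.0025,0]], "rotation": [[0,0,0],[0,0,0],[0,0,0],[0,0,0],[0,0,0],[0,0,0],[0,0,0],[0,0,0],[0,0,0],[0,0,0]], "force": 35}}

```text
time: 13.05
tool_pos: [509.3, 130.0, 238.2]
tcp_rot: [180.0, 0.0, 122.0]
ft_force: [0.5, -0.9, 1.4]
finger_gap: 25.6
grip_force: 37.7
```

>>> {"api": "servo_tool", "payload": {"fingers": [0.02,0.02,0.02,0.02,0.02,0.02,0.02,0.02,0.02,0.02], "linear": [[0,0,-0.003],[0,0,-0.01],[0,0,-0.018],[0,0,-0.026],[0,0,-0.034],[0,0,-0.042],[0,0,-0.05],[0,0,-0.057],[0,0,-0.062],[0,0,-0.065]], "rotation": [[0,0,0],[0,0,0],[0,0,0],[0,0,0],[0,0,0],[0,0,0],[0,0,0],[0,0,0],[0,0,0],[0,0,0]]}}

```text
time: 14.05
tool_pos: [509.4, 130.1, 303.8]
tcp_rot: [180.0, 0.0, 122.0]
ft_force: [0.4, -0.1, -3.6]
finger_gap: 25.4
grip_force: 37.2
```

>>> {"api": "servo_tool", "payload": {"fingers": [0.02,0.02,0.02,0.02,0.02,0.02,0.02,0.02,0.02,0.02], "linear": [[0,0,0],[0,0,0],[0,0,0],[0,0,0],[0,0,0],[0,0,0],[0,0,0],[0,0,0],[0,0,0],[0,0,0]], "rotation": [[0,0,0],[0,0,0],[0,0,0],[0,0,0],[0,0,0],[0,0,0],[0,0,0],[0,0,0],[0,0,0],[0,0,0]]}}

```text
time: 15.05
tool_pos: [509.3, 130.0, 303.1]
tcp_rot: [-180.0, -0.0, 122.0]
ft_force: [-0.4, 0.4, -3.9]
finger_gap: 25.0
grip_force: 37.2
```

```bash
python3 - <<'E'
from h import *
f=r.snapshot('wrist')['frame'];s=r.snapshot('scene')['frame']
a=cv2.resize(f[140:440,180:460],(400,430)); b=cv2.resize(s[175:290,325:420],(355,430),interpolation=cv2.INTER_CUBIC)
cv2.imwrite('pics/p5.png',cv2.convertScaleAbs(np.hstack([a,b]),alpha=2)[:,:,::-1])
E
```

```text
(no output)
```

View pics/p5.png

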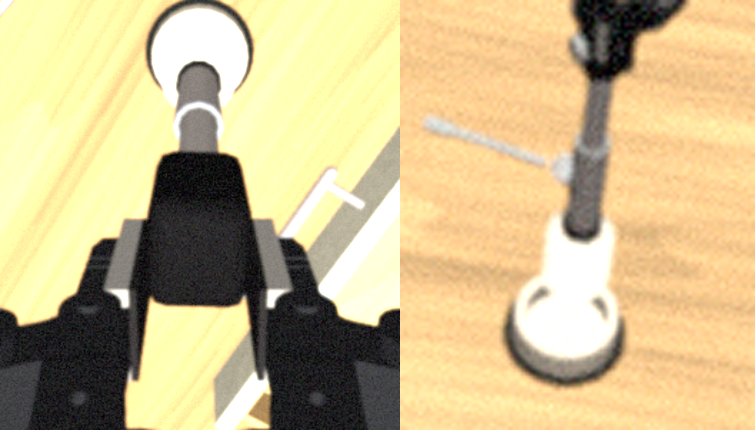

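The brush hangs upright above the dish with the button out at (578,45). The wrist carries its full weight, about 3.9 N.

```bash
python3 -c "
from h import *
print(r.sense()['finger_gap'],r.sense()['ft_force']);print(r.hand_in())"
```

```text
25.045984648612098 [-0.19332524  0.37824445 -4.26815109]
the job is handed in; nothing more can be done
None
```

I handed the job in with the brush apparently locked at full length and held upright and still, its foot about 65–70 mm above the counter over the dish; no verdict was returned. A first grip missed the button and lifted the whole brush about 30 mm, so I set it back down before pressing the button properly.

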